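# Fold a fastener case's flap shut and tuck it under the lip

## Task

Close the small blue fastener case: push its raised orange flap over and down flat with the fingertips, then, keeping it pressed down, push it along by its black ridge until its free edge is fully home beneath the yellow retaining lip, so that it stays shut when you let go. Only push and press on the flap's outer face: do not pinch or hook it, keep the fingers off its grey underside, and leave the jar, padlock, pencil, tape measure and sanding block where they are.

Things in the scene. Friction and masses are not known exactly. Their poses are not given: they have to be found in the camera images.
- case: Blue open-topped plastic case, 142 (x) x 144 (y) x 41 high mm, screwed to the bench through ears that reach 17 mm beyond its sides, with three compartments of screws. Origin: centre of its underside, on the bench. Its own +x points from the lip to the hinge (roughly away from the robot, turned by up to 0.6 rad), z up. Hinge along its +x side, yellow lip along its -x side. Side walls 30 mm high.
- hinge_axis (a point): Middle of the flap's hinge axis, at (62, 0, 34) mm in the case's frame; the axis runs along the case's y. Axes parallel to the case's. The hinge pillars reach to 39 mm above the bench and 70 mm from the case's centre; the bench behind the middle of the hinge is clear for at least 50 mm; a monitor and its low feet stand farther back.
- lip_edge (a point): Middle of the lower inner edge of the yellow retaining lip, at (-54, 0, 38.5) mm in the case's frame. The lip is 3 mm thick (top at 41.5 mm) and overhangs the space in front of the case's near wall by 12 mm; the flap lying flat passes beneath it with 2.5 mm of room. The flap's edge does strike the lip: it cannot come down through it.
- flap_hinge (a joint): Angle of the orange flap in rad: 0 lying flat on the case, about 1.57 standing upright, 1.75 at most; it starts between 1.15 and 1.6. The hinge has a light spring (0.10 N m/rad towards 1.4 rad) and a little friction (0.035 N m): the flap stays where it is left above about 0.9 rad, but springs back up from flat unless it is held down or tucked under the lip. When tucked the lip keeps it below 0.03 rad.
- flap_slide (a joint): How far the flap is slid along its own plane away from the hinge, in m: 0 (start) drawn back, its free edge 4 mm short of the lip so that it can be folded past it; 0.014 fully home, its edge 10 mm beneath the lip. It stays where it is left (about 2 N of friction).
- flap_edge (a point): Middle of the flap's free edge, 112 mm from the hinge axis while slide = 0. The orange flap is a plate 104 x 124 mm, 3 mm thick, reaching from 8 to 112 mm from the axis; its outer face (the top when shut) lies 2 mm outside the axis plane, so 36 mm above the bench when shut. Axes as the flap's: at angle 0 parallel to the case's, +x towards the hinge, +z out of the outer face.
- ridge (a point): Middle of the black thumb ridge's face towards the hinge, 76.5 mm from the axis while slide = 0. The ridge stands 6.5 mm out of the flap's outer face, is 70 mm long across the flap (along y); its face towards the hinge is steep, to push against, and the other side is a ramp. Axes as the flap's. Between ridge and hinge the flap is flat.
- flap_liner: Grey liner (80 x 108 x 1.5 mm) on the flap's underside, which faces the robot while the flap stands up. Not to be touched. Origin on the hinge axis while slide = 0, axes as the flap's.
- screw_jar: Bystander: jar of screws with red lid, 61 x 61 x 85 mm high, loose, to the left (+y) of the case, its axis about 145 mm from the case's centre. Origin at the centre of its underside.
- padlock: Bystander: brass padlock lying flat, 69 x 42 x 21 mm, loose, to the right (-y) of the case, about 150 mm from its centre. Origin at the centre of its underside.
- pencil: Bystander: red flat carpenter's pencil, 15 x 166 x 7 mm, loose, lying along the case's lip side about 110 mm from its centre. Origin at the centre of its underside.
- tape_measure: Bystander: yellow tape measure, 41 x 89 x 65 mm high, loose, far right. Origin at the centre of its underside.
- sanding_block: Bystander: black sanding block, 63 x 106 x 27 mm high, loose, far left. Origin at the centre of its underside.

How it is judged:
On the way, in this order (a step that is already met when the one before it is completed fails the run):
1. the flap is folded down flat, still drawn back from the lip (value of joint flap_hinge below 0.055 rad and value of joint flap_slide below 0.008 m).
2. the flap is slid home, its edge beneath the lip (value of joint flap_hinge below 0.055 rad and value of joint flap_slide above 0.01 m), for 0.2 s.
At the end, for the whole second after the job is handed in: The flap lies shut and at rest (hinge below 0.055 rad) with its edge beneath the lip (slide beyond 10 of 14 mm), the robot clear of it, and the five loose bystanders within 20 mm of where they stood (all of step 2 and velocity of joint flap_hinge between -0.05 and 0.05 rad/s and distance of each of screw_jar, padlock, pencil, tape_measure, sanding_block from where it was at the start of the episode below 0.02 m); the robot touches nothing.
It fails at once if the fingers bear on the flap's grey underside (pinching, hooking or lifting it) (contact force between flap_liner and the fingers above 0.5 N).
It fails at once if the jar, padlock, pencil, tape measure or sanding block is shifted by more than 20 mm or lifted (distance of any of screw_jar, padlock, pencil, tape_measure, sanding_block from where it was at the start of the episode above 0.02 m).
It also fails if it takes over 48 s, if anything falls off the work surface, if the arm or the gripper's body presses on something with over 40 N, if the wrist force passes 120 N, or if a joint passes its speed limit or range.

## Robot

A 6-joint arm with a two-finger parallel gripper is mounted at the origin on a cart in front of the work surface, level with it; the furniture and walls round the work are solid. World frame = base frame: x ahead of the robot, y to its left, z up, the work surface at z = 0. Lengths are in m, angles in rad, forces in N, time in s.
With the tool pointing down it reaches from about 0.25 to 0.775 m from the base axis. Payload 4 kg.
Tool frame: the origin (TCP) lies between the finger pads; the fingertips stand 14 mm ahead of it and the grasp point (between the pads) lies 5 mm behind it (tip_reach is the distance from the TCP to the fingertips, in m); z points along the fingers, y is the line along which they close (so a half turn about z gives the same grasp; the last joint's range is limited). The gripper opens to 94 mm and grips with 3 to 60 N. Pads are 16 mm wide; open, the fingers measure 119 mm over their backs; the gripper's body (75 mm by 177 mm) begins 78 mm behind the grasp point.
Start: joints at [-1.452, 0.087, 1.371, -0, 1.684, -0.103], TCP at [0.121, -0.537, 0.22] pointing down, gripper open.
Joint ranges: [-3.1, 3.1], [-0.76, 2.03], [0.27, 2.55], [-1.08, 4.22], [0.17, 2.65], [-2.57, 2.57]. Speed limits (rad/s): [2.79, 2.79, 3.14, 3.14, 3.14, 3.14].

## Interface

Orientations are given as [roll, pitch, yaw] about the fixed x, y, z axes, in that order (R = Rz(yaw) Ry(pitch) Rx(roll)).
In Python, from bench import * gives the robot as it stands. The module is installed in compiled form; this text tells all that it offers.
- The arm moves only by the tool servo_tool, never from a script. Its argument "targets" is a list of rows, each a list of 4 numbers: the shift along the tool's x, y, z in cm, then the turn about the tool's z in degrees. A call has 1 to 8 rows; each row is the pose to reach, as a shift and turn from the pose commanded when the call began, along the tool's axes at that moment; what a row does not reach only later rows make up. A row lasts 1/8 s, in which the tool goes at most 62.5 mm and 10.7 degrees, less where a joint would pass 70% of its speed; a pose out of reach is approached as far as the arm can. A call with a gripper value outside its range is refused whole. "claw" is the closure in counts, from 0 (fully open) to 255 (shut), set as the call begins (left out, the last holds). The fingers move at their own pace and stop on an object; the grip force is fixed at half the most. Time passes only in rows, so rows that repeat a pose let the fingers close. It gives the time, the measured TCP pose, the force, the opening and the grip force at its end, in the units of the state.
- get_obs(): the state, without advancing time (a new reading comes with each control period).
- snapshot(name): name is "side" or "top"; returns the picture (384x512x3 uint8, blue, green, red); there is no depth.
- camera_model(name): a dict with "camera_matrix" (3x3 intrinsics, pixels), "camera_from_world" (4x4, takes a point from world to camera coordinates). Camera axes: x right, y up, looking along -z (the intrinsics and any distortion apply to the point x, -y, -z); pixel columns grow to the right and rows downward; lengths in m; the calibration is good to about 2 mm. A picture is of the moment at which its call begins. camera_model takes no time and is no camera call.
- close_job(): hands the job in; it is judged then, once.
The state is a dict: "time": time; "joint_positions": joint angles; "qvel": joint speeds; "joint_torque": joint torques, N m; "tool_pos": TCP position; "ee_rot": TCP orientation; "wrist_force": force on the tool from outside, world axes, zero at the start; "wrist_torque": the same for the moment, N m; "width": finger opening in m; "finger_force": force on a finger pad.
Only numpy, scipy, OpenCV 4.12 (cv2) and the standard library are available. Lean on these libraries where they do the work, as an engineer would, in place of code of your own. Each camera call takes 0.05 s, during which the arm holds its last target. There are 200 camera calls.

## Working session

There is one attempt and no reset: what is moved stays moved. The work goes in short steps, Python scripts to look and compute and a tool call to move; the robot and the scene stay as the last step left them, time stands still between calls to the robot, and variables do not carry over. Pictures are saved under pics/ and viewed, at most 10 in all, crops included, and the job is handed in when it is done.

Besides the shell and the picture viewer there is one more tool, called after "Emit:" as name([rows], argument=value, ...), one row to a line, values as JSON. servo_tool: Moves the arm, as the interface text tells. Its arguments: {"type":"object","properties":{"targets":{"type":"array"},"claw":{"type":"number"}},"required":["targets"]}

```bash
mkdir -p pics
python3 - <<'E'
from bench import *
import cv2
for n in("side","top"):
    cv2.imwrite(f"pics/{n}0.png",snapshot(n)); m=camera_model(n); print(n,m["camera_matrix"],m["camera_from_world"],[k for k in m])
o=get_obs();print(o)
E
```

```text
side [[468.82251648   0.         260.50329308]
 [  0.         468.82251648 188.12323349]
 [  0.           0.           1.        ]] [[ 0.92860354 -0.37104063  0.00493169 -0.42878128]
 [ 0.13912674  0.36045189  0.92234386 -0.12336639]
 [-0.34400469 -0.85580564  0.38633857 -1.4725646 ]
 [ 0.          0.          0.          1.        ]] ['camera_matrix', 'camera_from_world']
top [[438.02063972   0.         255.56872857]
 [  0.         438.02063972 187.28417636]
 [  0.           0.           1.        ]] [[-0.02093398 -0.9997172   0.01128198  0.00148496]
 [ 0.9891453  -0.01906837  0.14569823 -0.45467318]
 [-0.1454419   0.01420956  0.98926475 -1.31247462]
 [ 0.          0.          0.          1.        ]] ['camera_matrix', 'camera_from_world']
{'time': 0.1, 'joint_positions': array([-1.45210015e+00,  8.78872065e-02,  1.37208639e+00, -6.94646840e-06,
        1.68364629e+00, -1.03062951e-01]), 'qvel': array([-2.65543347e-04,  4.56540190e-04, -3.11229941e-03, -6.77904396e-04,
        1.22474642e-05,  5.67874468e-05]), 'joint_torque': array([ 1.68273276e-03, -3.41253054e+01, -3.03302050e+01,  7.20415707e-02,
        3.04662553e-02, -1.01891494e-04]), 'tool_pos': array([ 0.12092643, -0.536051  ,  0.21842638]), 'ee_rot': array([-3.13957547e+00, -2.01695750e-04,  2.21758148e-01]), 'wrist_force': array([ 0.06265631,  0.62091802, -0.71595875]), 'wrist_torque': array([-0.027742  ,  0.0017434 ,  0.03590218]), 'finger_force': 0.0, 'width': 0.09391841355204601}
```

View pics/side0.png

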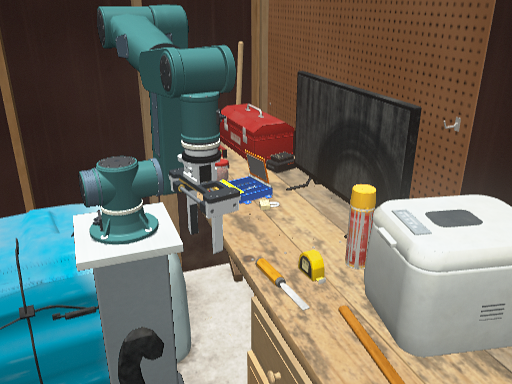

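View pics/top0.png

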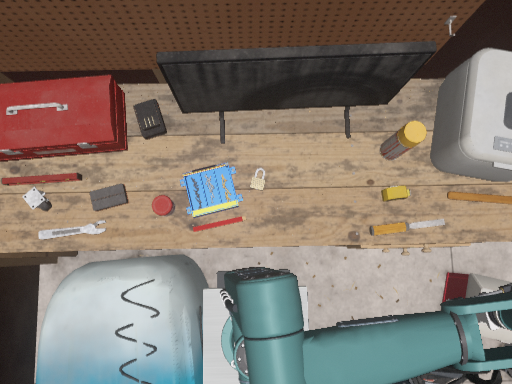

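Side: the flap is upright at about (257,165), with the yellow lip at (232,187). Top: the case is at about (212,190), lip along (193,214)-(239,207), and the flap seen nearly edge-on at (205,168).

```bash
cat > h.py <<'E'
import numpy as np,cv2
from bench import *
def P(n,X):
    m=camera_model(n);T=m["camera_from_world"];c=np.atleast_2d(X)@T[:3,:3].T+T[:3,3];c=c*[1,-1,-1]
    p=c@m["camera_matrix"].T;return p[:,:2]/p[:,2:]
def ray(n,uv):
    m=camera_model(n);T=m["camera_from_world"];d=np.linalg.inv(m["camera_matrix"])@[uv[0],uv[1],1]
    return -T[:3,:3].T@T[:3,3],T[:3,:3].T@(d*[1,-1,-1])
def onz(n,uv,z):
    o,d=ray(n,uv);return o+d*(z-o[2])/d[2]
def tri(a,b):
    o,d=ray("top",a);q,e=ray("side",b);s=np.linalg.lstsq(np.c_[d,-e],q-o,rcond=None)[0]
    x,y=o+d*s[0],q+e*s[1];return (x+y)/2,np.linalg.norm(x-y)
def mask(im,lo,hi,box):
    h=cv2.inRange(cv2.cvtColor(im,cv2.COLOR_BGR2HSV),lo,hi);m=np.zeros_like(h);a,b,c,d=box;m[b:d,a:c]=h[b:d,a:c]
    return m
def rect(m):
    k,l,s,c=cv2.connectedComponentsWithStats(m);i=1+np.argmax(s[1:,4]);ys,xs=np.where(l==i)
    return cv2.minAreaRect(np.c_[xs,ys].astype(np.float32)),s[i,4]
E
python3 - <<'E'
from h import *
t=cv2.imread("pics/top0.png");s=cv2.imread("pics/side0.png")
m=mask(t,(22,100,100),(35,255,255),(170,150,260,230));r,a=rect(m);b=cv2.boxPoints(r);print("lip top",r,a)
for p in b: print(p,onz("top",p,.0415))
c=onz("top",r[0],.0415);print("lipc",c)
m=mask(t,(95,100,60),(125,255,255),(150,140,270,230));r,a=rect(m);print("blue",r,a,onz("top",r[0],.03));
for p in cv2.boxPoints(r): print(p,onz("top",p,.03))
for nm,bx,lo,hi,z in(("jar",(145,190,180,220),(0,150,80),(8,255,255),.085),("pad",(245,160,275,195),(10,30,120),(35,140,255),.02),("pencil",(185,212,250,235),(0,150,80),(8,255,255),.007)):
    r,a=rect(mask(t,lo,hi,bx));print(nm,r,a,[onz("top",p,z).round(3) for p in cv2.boxPoints(r)])
m=mask(s,(22,100,100),(35,255,255),(200,150,280,215));r,a=rect(m);print("lip side",r,a,[onz("side",p,.0415).round(3) for p in cv2.boxPoints(r)])
A=cv2.resize(t[140:240,140:280],None,fx=4,fy=4,interpolation=2)
B=cv2.resize(s[130:220,200:310],None,fx=5,fy=5,interpolation=2)[:400,:]
cv2.imwrite("pics/topc.png",A);cv2.imwrite("pics/sidec.png",B)
E
```

```text
lip top ((214.1886749267578, 207.66036987304688), (5.219700336456299, 43.68065643310547), 74.05460357666016) 147
[192.4717  211.15094] [0.38414193 0.18478224 0.0415    ]
[234.4717  199.15094] [0.41818869 0.05734252 0.0415    ]
[235.90565 204.1698 ] [0.40277111 0.05320735 0.0415    ]
[193.90565 216.1698 ] [0.36885808 0.18046009 0.0415    ]
lipc [0.39344044 0.11910831 0.0415    ]
blue ((210.29412841796875, 188.67648315429688), (37.35048294067383, 56.510799407958984), 75.96376037597656) 1405 [0.45345218 0.13158378 0.03      ]
[178.35295 177.41177] [0.49045372 0.22975625 0.03      ]
[233.1765 163.7059] [0.53036543 0.06021578 0.03      ]
[242.2353 199.9412] [0.41666838 0.03398905 0.03      ]
[187.41176 213.64706] [0.37790755 0.20168184 0.03      ]
jar ((161.62705993652344, 212.89756774902344), (2.806607723236084, 11.045360565185547), 84.80557250976562) 15 [array([0.38 , 0.285, 0.085]), array([0.382, 0.253, 0.085]), array([0.374, 0.253, 0.085]), array([0.371, 0.285, 0.085])]
pad ((259.5, 177.0), (34.0, 29.0), 90.0) 996 [array([0.544, 0.023, 0.02 ]), array([ 0.542, -0.067,  0.02 ]), array([ 0.434, -0.064,  0.02 ]), array([0.436, 0.025, 0.02 ])]
pencil ((217.157958984375, 223.7019805908203), (3.926828145980835, 49.46341323852539), 77.31961059570312) 196 [array([0.338, 0.189, 0.007]), array([0.368, 0.04 , 0.007]), array([0.356, 0.037, 0.007]), array([0.326, 0.186, 0.007])]
lip side ((231.6112518310547, 186.31797790527344), (25.361433029174805, 3.887172222137451), 31.429563522338867) 69 [array([0.366, 0.164, 0.041]), array([0.383, 0.193, 0.041]), array([0.415, 0.045, 0.042]), array([0.399, 0.02 , 0.041])]
```

View pics/topc.png

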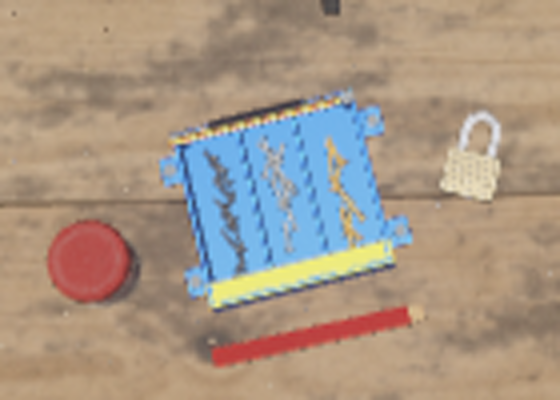

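View pics/sidec.png

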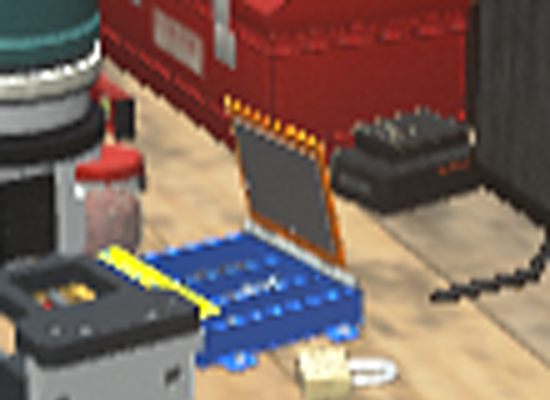

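The crops show the flap's free edge at crop (172,138)-(352,95) in the top view and (228,97)-(325,140) in the side view. The four ears are at crop (170,170), (372,120), (197,283) and (400,230), and the jar's lid is at (89,262).

Run:
```python
from h import *
T=lambda x,y:((x+.5)/4-.5+140,(y+.5)/4-.5+140)
S=lambda x,y:((x+.5)/5-.5+200,(y+.5)/5-.5+130)
e=np.array([onz("top",T(*p),.004) for p in((170,170),(372,120),(197,283),(400,230))]);print("ears",e.round(4),e.mean(0))
l=np.array([onz("top",T(*p),.0415) for p in((212,284),(388,241),(394,262),(212,306))]);print("lip",l.round(4),l.mean(0))
f=[tri(T(172,138),S(228,97)),tri(T(352,95),S(325,140))];print("flap edge",f)
print("lip tri",tri(T(212,284),S(105,248)),tri(T(388,241),S(220,313)))
for d in(e[0]-e[1],e[2]-e[3],l[0]-l[1],l[3]-l[2],f[0][0]-f[1][0]): print("yaw",np.arctan2(-d[0],d[1]),np.linalg.norm(d))
for d in(e[0]-e[2],e[1]-e[3]):print("yaw",np.arctan2(d[1],d[0]),np.linalg.norm(d))
print("jar",onz("top",T(89,262),.085),"pad",onz("top",T(472,160),.02))
```

```text
ears [[0.4797 0.2221 0.004 ]
 [0.5167 0.0632 0.004 ]
 [0.3903 0.2009 0.004 ]
 [0.4288 0.0424 0.004 ]] [0.45387091 0.13214734 0.004     ]
lip [[0.3857 0.1843 0.0415]
 [0.4158 0.0508 0.0415]
 [0.3997 0.0465 0.0415]
 [0.3691 0.1843 0.0415]] [0.39259261 0.11649836 0.0415    ]
flap edge [(array([0.47967156, 0.19955388, 0.14213867]), np.float64(0.0010851440406839884)), (array([0.50673088, 0.07209233, 0.14602099]), np.float64(0.0026506256216917087))]
lip tri (array([0.3810096 , 0.18576934, 0.04022515]), np.float64(0.009999066186389545)) (array([0.41723153, 0.05081975, 0.03534865]), np.float64(0.0013631459653675269))
yaw 0.2282147023956918 0.1631905865539907
yaw 0.2380088890904134 0.16301397765863945
yaw 0.22190542692279458 0.13684102351326646
yaw 0.21889751407908992 0.1411681773608297
yaw 0.20918823288060795 0.13035999147766364
yaw 0.23347730506782316 0.09188822617357477
yaw 0.23152779494436554 0.0902908854917161
jar [0.39950152 0.26852431 0.085     ] pad [ 0.48052342 -0.0147504   0.02      ]
```

Emit:
servo_tool([
  [3, -3, -2, 0],
  [7, -7.2, -2, 0],
  [11, -11.3, -2, 0],
  [15, -15.5, -2, 0],
  [19, -19.6, -2, 0],
  [23, -23.7, -2, 0],
  [27, -27.8, -2, 0],
  [31, -32, -2, 0],
], claw=240)

```text
time: 1.1
tool_pos: [0.3534, -0.1544, 0.2392]
ee_rot: [3.141, -0.0, 0.221]
wrist_force: [0.7, -0.7, 0.6]
width: 0.0173
finger_force: 0.0
```

Emit:
servo_tool([
  [4, -4.1, 0, 0],
  [8, -8.2, 0, 0],
  [12, -12.3, 0, 0],
  [16, -16.4, 0, 0],
  [20, -20.4, 0, 0],
  [23.5, -24, 0, 0],
  [25.4, -25.9, 0, 0],
  [25.4, -25.9, 0, 0],
])

```text
time: 2.1
tool_pos: [0.5438, 0.1537, 0.238]
ee_rot: [-3.142, 0.003, 0.224]
wrist_force: [0.0, -0.1, 0.7]
width: 0.0059
finger_force: 0.0
```

```bash
cat > st.py <<'E'
from h import *
C=np.array([.4539,.1321]);y=.228;R=np.array([[np.cos(y),-np.sin(y)],[np.sin(y),np.cos(y)]])
o=get_obs();p=np.array(o["tool_pos"])
print("case-frame tip",((p[:2]-C)@R*1e3).round(1),"tipz",round((p[2]-.014)*1e3,1),"rot",o["ee_rot"].round(4),"w",o["wrist_force"].round(2),"caseF",(o["wrist_force"][:2]@R).round(2),o["width"],o["time"])
E
python3 - <<'E'
from st import *
s=snapshot("side");t=snapshot("top")
cv2.imwrite("pics/c1.png",np.vstack([cv2.resize(s[100:220,190:320],(520,300)),cv2.resize(t[100:240,140:280],(520,300))]))
E
```

```text
case-frame tip [92.5  0.7] tipz 224.0 rot [-3.1415e+00  2.6000e-03  2.2440e-01] w [ 0.05 -0.15  0.75] caseF [ 0.01 -0.15] 0.005895682998451357 2.1
```

View pics/c1.png

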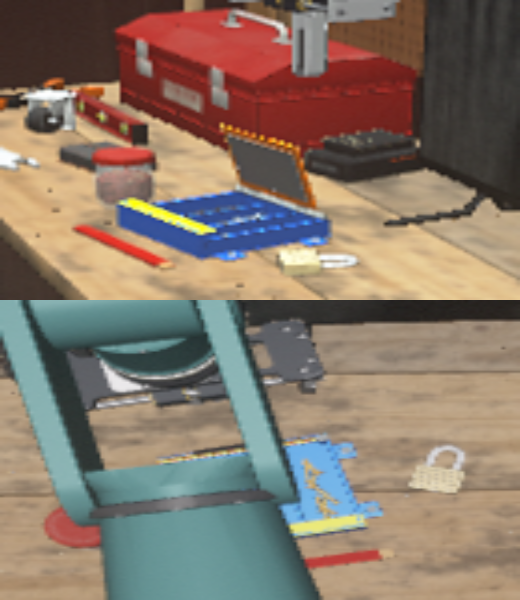

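Both views agree with the estimate: the fingers hang behind the standing flap at side crop (310,60) with nothing in the way. I'm lowering them behind the flap.

Emit:
servo_tool([
  [0, 0, 4, 0],
  [0, 0, 8, 0],
  [0, 0, 12, 0],
  [0, 0, 13.2, 0],
  [-1, 0, 13.2, 0],
  [-2, 0, 13.2, 0],
  [-2.6, 0, 13.2, 0],
  [-2.6, 0, 13.2, 0],
])

```text
time: 3.2
tool_pos: [0.5186, 0.1467, 0.1088]
ee_rot: [3.141, -0.002, 0.222]
wrist_force: [0.0, -0.2, -0.3]
width: 0.0056
finger_force: 0.0
```

```bash
python3 st.py
```

```text
case-frame tip [66.3 -0.4] tipz 94.8 rot [ 3.1414e+00 -2.4000e-03  2.2200e-01] w [ 0.04 -0.22 -0.34] caseF [-0.01 -0.22] 0.005604953737591554 3.2
```

Emit:
servo_tool([
  [-0.6, 0, 0.3, 0],
  [-1.3, 0, 0.5, 0],
  [-2.1, 0, 0.8, 0],
  [-2.8, 0, 1.3, 0],
  [-3.5, 0, 1.8, 0],
  [-4.1, 0, 2.4, 0],
  [-4.6, 0, 3.1, 0],
  [-4.6, 0, 3.1, 0],
])

```text
time: 4.2
tool_pos: [0.4725, 0.1363, 0.0755]
ee_rot: [-3.142, 0.002, 0.222]
wrist_force: [0.3, 0.1, 0.6]
width: 0.0054
finger_force: 0.2
```

Run:
```python
from st import *
s=snapshot("side")
cv2.imwrite("pics/c2.png",cv2.resize(s[110:220,200:310],(600,600),interpolation=2))
```

```text
case-frame tip [19.1 -0.1] tipz 61.5 rot [-3.1416e+00  2.2000e-03  2.2170e-01] w [0.33 0.05 0.64] caseF [ 0.33 -0.02] 0.005441288411523621 4.2
```

View pics/c2.png

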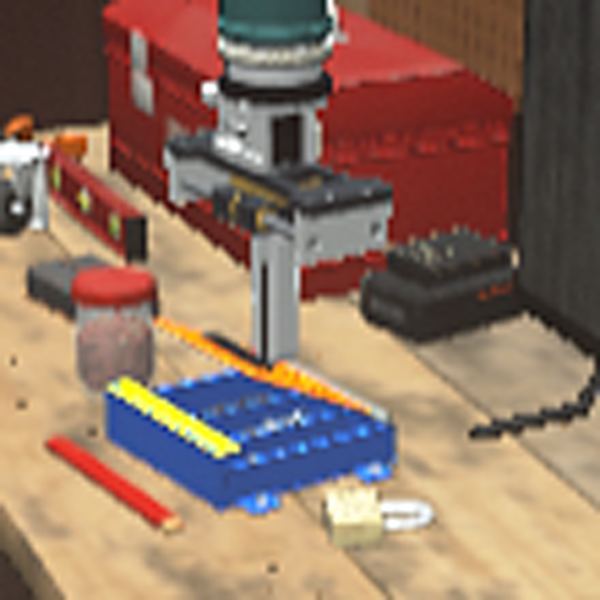

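The flap is at about 0.5 rad with the fingertips on its outer face, on the hinge side of the black ridge at (235,350). I'm continuing down.

Emit:
servo_tool([
  [-0.3, 0, 0.5, 0],
  [-0.5, 0, 1.1, 0],
  [-0.6, 0, 1.6, 0],
  [-0.6, 0, 2.0, 0],
  [-0.6, 0, 2.3, 0],
  [-0.6, 0, 2.5, 0],
  [-0.6, 0, 2.6, 0],
  [-0.6, 0, 2.6, 0],
])

```text
time: 5.25
tool_pos: [0.4679, 0.1352, 0.0504]
ee_rot: [3.142, -0.0, 0.222]
wrist_force: [-2.3, -0.8, 1.6]
width: 0.0055
finger_force: 0.7
```

```bash
python3 st.py
```

```text
case-frame tip [14.3 -0.1] tipz 36.4 rot [ 3.1416e+00 -5.0000e-04  2.2180e-01] w [-2.28 -0.82  1.61] caseF [-2.4  -0.28] 0.005501636892146705 5.25
```

Emit:
servo_tool([
  [0, 0, 0.1, 0],
  [0, 0, 0.2, 0],
  [0, 0, 0.2, 0],
])

```text
time: 5.62
tool_pos: [0.468, 0.1352, 0.0498]
ee_rot: [3.141, -0.001, 0.222]
wrist_force: [-4.5, -0.2, 8.4]
width: 0.0056
finger_force: 4.2
```

Run:
```python
from st import *
s=snapshot("side")
cv2.imwrite("pics/c3.png",cv2.resize(s[130:220,200:310],(660,540),interpolation=2))
```

```text
case-frame tip [14.5 -0.1] tipz 35.8 rot [ 3.1414e+00 -8.0000e-04  2.2180e-01] w [-4.47 -0.25  8.37] caseF [-4.41  0.77] 0.005554712109052301 5.625
```

View pics/c3.png

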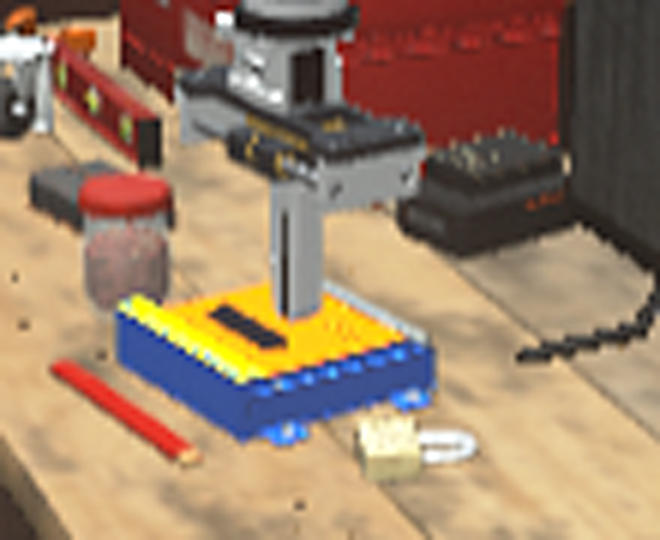

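The flap is flat and pressed with about 8 N, and the fingers are behind the ridge. Next I slide toward the lip.

Emit:
servo_tool([
  [-0.5, 0, 0, 0],
  [-1.0, 0, 0, 0],
  [-1.5, 0, 0, 0],
  [-2.0, 0, 0, 0],
  [-2.4, 0, 0, 0],
  [-2.8, 0, 0, 0],
  [-3.1, 0, 0, 0],
  [-3.1, 0, 0, 0],
])

```text
time: 6.68
tool_pos: [0.4391, 0.1286, 0.0497]
ee_rot: [3.141, -0.005, 0.222]
wrist_force: [3.6, 0.8, 5.5]
width: 0.0058
finger_force: 2.8
```

```bash
python3 st.py
```

```text
case-frame tip [-15.2  -0. ] tipz 35.7 rot [ 3.1414 -0.0049  0.2217] w [3.65 0.83 5.49] caseF [ 3.74 -0.02] 0.005849315425233699 6.675
```

Emit:
servo_tool([
  [-0.3, 0, 0, 0],
  [-0.5, 0, 0, 0],
  [-0.7, 0, 0, 0],
  [-0.9, 0, 0, 0],
  [-0.9, 0, 0, 0],
  [-0.9, 0, 0, 0],
])

```text
time: 7.42
tool_pos: [0.4336, 0.1274, 0.0503]
ee_rot: [3.141, -0.013, 0.222]
wrist_force: [9.9, 3.0, 0.5]
width: 0.0056
finger_force: 5.6
```

```bash
python3 st.py
```

```text
case-frame tip [-20.8  -0. ] tipz 36.3 rot [ 3.1415 -0.0127  0.2216] w [9.91 2.97 0.54] caseF [10.32  0.65] 0.0055561845431582315 7.425
```

Emit:
servo_tool([
  [-0.2, 0, 0.1, 0],
  [-0.4, 0, 0.1, 0],
  [-0.4, 0, 0.1, 0],
  [-0.4, 0, 0.1, 0],
])

```text
time: 7.92
tool_pos: [0.4333, 0.1273, 0.0508]
ee_rot: [3.141, -0.022, 0.221]
wrist_force: [16.8, 4.5, -0.8]
width: 0.0051
finger_force: 8.6
```

```bash
python3 st.py
```

```text
case-frame tip [-21.1  -0.1] tipz 36.8 rot [ 3.1415 -0.0218  0.2214] w [16.81  4.5  -0.77] caseF [17.4   0.58] 0.00512583586717643 7.925
```

Emit:
servo_tool([
  [0.5, 0, -0.2, 0],
  [0.8, 0, -0.6, 0],
  [1.0, 0, -1.5, 0],
  [1.2, 0, -4, 0],
  [1.2, 0, -8, 0],
  [1.2, 0, -12, 0],
  [1.2, 0, -14, 0],
  [1.2, 0, -14, 0],
])

```text
time: 8.93
tool_pos: [0.4363, 0.1281, 0.1883]
ee_rot: [3.141, -0.001, 0.222]
wrist_force: [0.7, 0.1, -0.7]
width: 0.0054
finger_force: 0.0
```

Run:
```python
from st import *
s=snapshot("side")
cv2.imwrite("pics/c4.png",cv2.resize(s[130:220,200:310],(660,540),interpolation=2))
C0=.0365
for sl in(0,14):
  x=-14.5-sl; q=[np.r_[C+R@[x/1e3,yy],.0425] for yy in(-.035,.035)];print(sl,(P("side",q)-[200,130])*6)
```

```text
case-frame tip [-18.    0.1] tipz 174.3 rot [ 3.1413e+00 -7.0000e-04  2.2180e-01] w [ 0.69  0.1  -0.66] caseF [ 0.7  -0.06] 0.005374930946016041 8.925
0 [[283.1889337  328.34225643]
 [221.11000643 292.87088021]]
14 [[263.64351287 333.32778027]
 [201.89558266 297.55337999]]
```

View pics/c4.png

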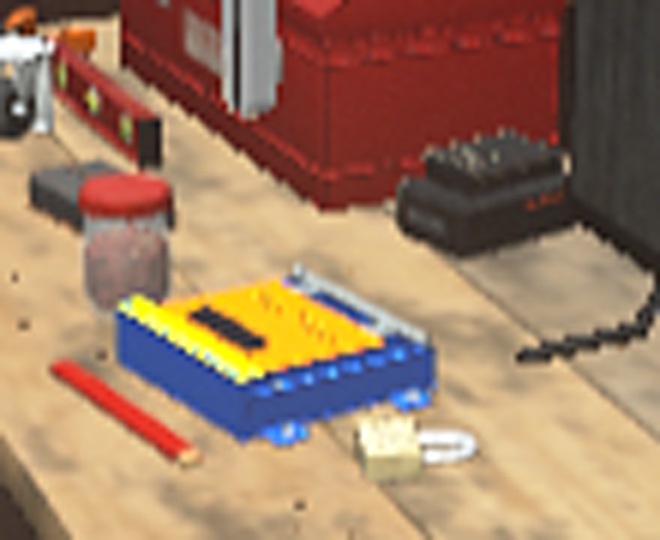

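The fingers are clear and the flap stays shut. The ridge has moved about 20 crop pixels toward the lip, to (193-265, 310-345), which matches 14 mm of slide. The bystanders have not moved, so I'm handing in.

```bash
python3 -c "
from bench import *
print(close_job())"
```

```text
the job is handed in; nothing more can be done
None
```

The case is shut: I folded the flap flat, slid it to its stop under the lip, and it stayed down when the fingers lifted clear, with no bystander visibly moved; the job is handed in, but no verdict came back.

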